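Make sure the mixer's supply is on

TASK

The spindle mixer is fed through the bench switch box with the single broad rocker, and the pilot lens on that box is dead. Put a closed fingertip on the rocker's ON end (the end next to the pilot lens and the cable gland) to feel whether it is down: if it is raised, the supply is off, so press that end down until it snaps over; if it is already down, leave it on, and never switch it off. Do not touch the other box, which has two narrow rockers, and take the hand away when you are done.

Things in the scene. Friction and masses are not known exactly. Their poses are not given: they have to be found in the camera images.
- supply_box: the mixer's switch box: a grey plastic box 130 x 80 mm and 50 mm high, fixed to the worktop, with one broad black rocker (76 x 44 mm) in the middle of its top. Origin: centre of its underside. x runs along the box's length towards the ON end, where a clear 16 mm pilot lens (top 54.5 mm above the worktop) sits on the lid and a black cable gland stands out 18 mm from the end face; y runs across the box, parallel to the rocker's pivot; z up. The box may be turned any way round.
- rocker (a joint): tilt of that rocker, rad: -0.16 is fully off (ON end raised), +0.16 fully on (ON end down). It is a snap-action switch that rests only in one of these two positions, equally likely at the start; the pivot lies across the box over the origin, 58 mm above the worktop, the rocker's top 6 mm above the pivot. About 4 N downwards, 28 mm out from the pivot, starts it moving; past the middle it snaps over by itself.
- rocker_on (a point): the point to press: on the top face of the rocker's ON end, on its centre line, 28 mm from the pivot towards the lens. It moves with the rocker: about 68.5 mm above the worktop when off, 59.5 mm when on. A thin flat grey bar, 2 mm further out, is inlaid there.
- twin_box: the other switch box, to be left alone: same housing, lens and gland (130 x 80 x 50 mm, fixed to the worktop), but with two narrow rockers (76 x 18 mm) side by side; tops up to 71 mm above the worktop. Origin: centre of its underside, x along its length towards its lens and gland, z up. The two boxes change places; their centres are at least 0.24 m apart.
Mind the look-alikes: they are no part of the job. Leave any turquoise look-alike of the supply_box alone.

How it is judged:
By the outcome, as a careful person would: the job done as asked, in the order asked, and still so for the second after the job is handed in, with the robot touching nothing.
It also fails if it takes over 32 s, if anything falls off the work surface, if the arm or the gripper's body presses on something with over 40 N, if the wrist force passes 120 N, or if a joint passes its speed limit or range.

ROBOT

A 6-joint arm with a two-finger parallel gripper is mounted at the origin on a cart in front of the work surface, level with it; the furniture and walls round the work are solid. World frame = base frame: x ahead of the robot, y to its left, z up, the work surface at z = 0. Lengths are in mm, angles in rad, forces in N, time in s.
With the tool pointing down it reaches from about 300 to 875 mm from the base axis. Payload 4.2 kg.
Tool frame: the origin (TCP) lies midway between the tips of the shut fingers; the grasp point (between the pads) lies bot.tcp_to_grasp behind it (bot.tcp_to_grasp is the distance from the TCP to the grasp point, in mm); z points along the fingers, y is the line along which they close (so a half turn about z gives the same grasp; the last joint's range is limited). The gripper opens to 85 mm and grips with 20 to 120 N. Pads are 22 mm wide; open, the fingers measure 114 mm over their backs; the gripper's body (76 mm by 85 mm) begins 54 mm behind the grasp point. The pads swing forward as they close: fully open they stand 13 mm farther back than shut.
Start: joints at [1.092, 0.32, 1.565, -0, 1.257, -0.02], TCP at [254.656, 515.55, 231.338] pointing down, gripper open.
Joint ranges: [-3.11, 3.11], [-0.84, 2.01], [0.21, 2.61], [-1.34, 4.49], [0.05, 2.63], [-2.56, 2.56]. Speed limits (rad/s): [2.57, 2.57, 3.14, 3.14, 3.14, 3.14].

INTERFACE

Orientations are given as a unit quaternion [x, y, z, w].
In Python, from bench import bot, optics gives the robot as it stands.
- The arm moves only by the tool send_rows, never from a script. Its argument "increments" is a list of rows, each a list of 7 numbers: the turn, a rotation vector about the tool's x, y, z in degrees, then the shift along the tool's x, y, z in m, then the opening in per cent of the stroke, from 0 (shut) to 100 (fully open). A call has 1 to 12 rows; each row shifts and turns the commanded pose from where the row before left it, along the tool's axes as they then stand; what a row does not reach is not made up. A row lasts 1/8 s, in which the tool goes at most 62.5 mm and 10.7 degrees, less where a joint would pass 70% of its speed; a pose out of reach is approached as far as the arm can. A call with a gripper value outside its range is refused whole. The fingers move at their own pace and stop on an object; "force" is the grip in N (left out, the last holds). Time passes only in rows, so rows that do not move let the fingers close. It gives the time, the measured TCP pose, the force, the opening and the grip force at its end, in the units of the state.
- bot.get_state(): the state, without advancing time (a new reading comes with each control period).
- optics.grab_frame(name): name is "scene" or "top" or "wrist"; returns the picture (420x560x3 uint8, red, green, blue); there is no depth.
- optics.get_calibration(name): a dict with "K" (3x3 intrinsics, pixels), "rvec" (rotation vector, rad) and "tvec" (3), from world to camera coordinates, as OpenCV has them; the wrist camera has in their place "tool_from_camera" (4x4, takes a point from camera to tool coordinates, whose origin is the TCP and whose axes are the flange's). Camera axes: x right, y down, z forward; pixel columns grow to the right and rows downward; lengths in mm; the calibration is good to about 2 mm. A picture is of the moment at which its call begins: read the wrist's pose just before it. get_calibration takes no time and is no camera call.
- bot.close_job(): hands the job in; it is judged then, once.
The state is a dict: "time_s": time; "joints": joint angles; "qvel": joint speeds; "joint_efforts": joint torques, N m; "tool_pos": TCP position; "ee_rot": TCP orientation; "ft_force": force on the tool from outside, world axes, zero at the start; "ft_torque": the same for the moment, N m; "grip_width": opening from 0.0 (shut) to 1.0 (fully open); "finger_force": force on a finger pad.
Only numpy, scipy, OpenCV 4.12 (cv2) and the standard library are available. Lean on these libraries where they do the work, as an engineer would, in place of code of your own. Each camera call takes 0.05 s, during which the arm holds its last target. There are 200 camera calls.

## Working session

There is one attempt and no reset: what is moved stays moved. The work goes in short steps, Python scripts to look and compute and a tool call to move; the robot and the scene stay as the last step left them, time stands still between calls to the robot, and variables do not carry over. Pictures are saved under pics/ and viewed, at most 10 in all, crops included, and the job is handed in when it is done.

Besides the shell and the picture viewer there is one more tool, called after "Call:" as name([rows], argument=value, ...), one row to a line, values as JSON. send_rows: Moves the arm, as the interface text tells. Its arguments: {"type":"object","properties":{"increments":{"type":"array","items":{"type":"array","items":{"type":"number"}}},"force":{"type":"number"}},"required":["increments"]}

```bash
mkdir -p pics
python3 - <<'E'
from bench import bot, optics
import cv2,numpy as np
s=bot.get_state();print(s['time_s'],s['tool_pos'],s['ee_rot'],s['ft_force'],s['grip_width'],bot.tcp_to_grasp)
for n in("top","scene"):
    f=optics.grab_frame(n);cv2.imwrite(f"pics/{n}.png",f[:,:,::-1])
    print(n,optics.get_calibration(n))
print(optics.get_calibration("wrist"))
E
```

```text
0.0 [254.41906008 515.13180774 230.46295249] [ 2.27395683e-01  9.73802034e-01 -8.65587321e-04 -2.27131191e-04] [ 0.26492383 -0.15959688  0.01809922] 1.000268657285513 18.700000000000003
top {'K': array([[398.49175592,   0.        , 278.24562952],
       [  0.        , 398.49175592, 210.08137744],
       [  0.        ,   0.        ,   1.        ]]), 'rvec': array([ 2.18617285, -2.17326592,  0.13013969]), 'tvec': array([  26.27611094,  618.70244965, 1045.31565827])}
scene {'K': array([[437.84794674,   0.        , 281.48944084],
       [  0.        , 437.84794674, 211.18104437],
       [  0.        ,   0.        ,   1.        ]]), 'rvec': array([ 2.01842717, -1.1142394 ,  0.54850628]), 'tvec': array([-288.739612  ,  376.14023193,  565.30524436])}
{'K': array([[360.29156034,   0.        , 281.89230593],
       [  0.        , 360.29156034, 209.88862759],
       [  0.        ,   0.        ,   1.        ]]), 'tool_from_camera': array([[ 8.02884329e-04, -9.49483399e-01, -3.13816235e-01,
         8.04502580e+01],
       [ 9.99999521e-01,  9.37992536e-04, -2.79540660e-04,
        -3.38936087e-01],
       [ 5.59776502e-04, -3.13815861e-01,  9.49483698e-01,
        -1.42190089e+02],
       [ 0.00000000e+00,  0.00000000e+00,  0.00000000e+00,
         1.00000000e+00]])}
```

View pics/top.png

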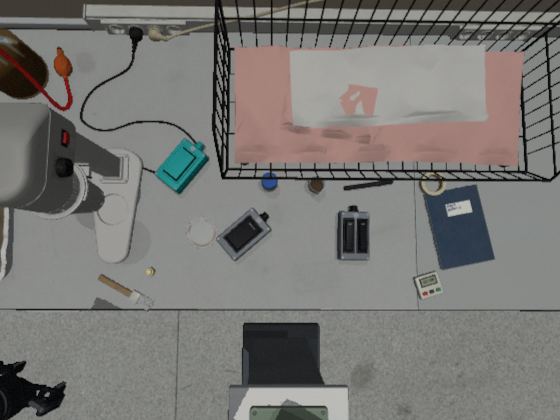

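View pics/scene.png

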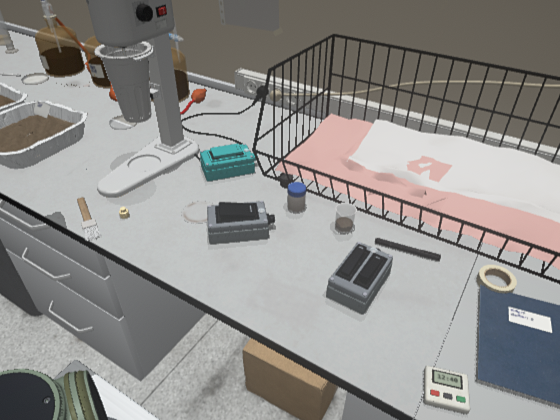

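Candidates: the grey box with one broad rocker at top (244,234), the turquoise look-alike at (182,166), and the grey twin box at (353,233). The description fits the first, with its gland at about (265,216). I'll check it in a close crop.

Run:
```python
import cv2,numpy as np
a=cv2.imread("pics/top.png")[200:270,205:285]; b=cv2.imread("pics/scene.png")[190:250,195:285]
a=cv2.resize(a,(480,420),interpolation=cv2.INTER_CUBIC)  #x6
cv2.imwrite("pics/c1.png",a)
```

```text
(no output)
```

View pics/c1.png

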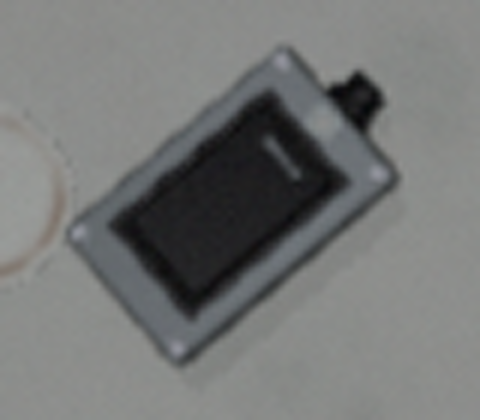

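The crop shows one broad rocker with the grey bar at crop (283,157), the lens at (323,122) and the gland at (357,100). The lid corners are (282,48), (395,180), (180,362) and (72,233).

```bash
cat > h.py <<'E'
import numpy as np,cv2
from scipy.spatial.transform import Rotation as R
from bench import bot,optics
def ray(name,uv,z):
    c=optics.get_calibration(name);K=c["K"]
    d=np.linalg.inv(K)@[*uv,1]
    M=cv2.Rodrigues(c["rvec"])[0]; o=-M.T@c["tvec"]; d=M.T@d
    return o+d*(z-o[2])/d[2]
def wray(s,uv,z):
    c=optics.get_calibration("wrist");T=c["tool_from_camera"]
    q=R.from_quat(s["ee_rot"]).as_matrix()
    d=q@T[:3,:3]@np.linalg.inv(c["K"])@[*uv,1]; o=q@T[:3,3]+s["tool_pos"]
    return o+d*(z-o[2])/d[2]
E
python3 - <<'E'
from h import *
P=[ray("top",(205+(x+.5)/6-.5,200+(y+.5)/6-.5),z) for x,y,z in[(282,48,50),(395,180,50),(180,362,50),(72,233,50),(283,157,64),(323,122,54.5)]]
for p in P:print(p.round(1))
c=sum(P[:4])/4; a=(P[0]+P[1]-P[2]-P[3])/2; print(c,np.linalg.norm(a),np.linalg.norm(P[0]-P[1]),np.linalg.norm(P[2]-P[3]),np.degrees(np.arctan2(a[1],a[0])))
u=a/np.linalg.norm(a); on=c+28*u
print("on",on,(P[4]-c)@u,(P[5]-c)@u)
s=bot.get_state();print(s["time_s"]); q=R.from_quat(s["ee_rot"]).as_matrix();print(q)
print("tool delta",q.T@(on-s["tool_pos"]))
# needed rotation about z to align tool x with box axis (mod 180)
print("twin",ray("top",(353,233),50))
for t in (0,90,180,270):pass
print("tool x ang",np.degrees(np.arctan2(q[1,0],q[0,0])))
E
```

```text
[622.7 101.   50. ]
[564.8  50.7  50. ]
[485.  143.8  50. ]
[540.8 191.8  50. ]
[573.8  99.3  64. ]
[589.8  82.4  54.5]
[553.31373703 121.80542864  50.        ] 122.4401182607334 76.7371594107963 73.60009977434554 -48.64777955489612
on [571.81294811 100.78688469  50.        ] 30.367923802535113 53.64228731324783
0.1
[[-8.96599037e-01  4.42842622e-01 -7.60532276e-04]
 [ 4.42843270e-01  8.96597960e-01 -1.39135342e-03]
 [ 6.57410922e-05 -1.58428274e-03 -9.99998743e-01]]
tool delta [-468.07085881 -230.72472665  180.89344719]
twin [ 557.03044074 -167.76998112   50.        ]
tool x ang 153.71456579023726
```

Call:
send_rows([
  [0,0,0,-0.039,-0.0192,0.005,0],
  [0,0,0,-0.039,-0.0192,0.005,0],
  [0,0,0,-0.039,-0.0192,0.005,0],
  [0,0,0,-0.039,-0.0192,0.005,0],
  [0,0,0,-0.039,-0.0192,0.005,0],
  [0,0,0,-0.039,-0.0192,0.005,0],
  [0,0,0,-0.039,-0.0192,0.005,0],
  [0,0,0,-0.039,-0.0192,0.005,0],
  [0,0,0,-0.039,-0.0192,0.005,0],
  [0,0,0,-0.039,-0.0192,0.005,0],
  [0,0,0,-0.039,-0.0192,0.005,0],
  [0,0,0,-0.039,-0.0192,0.005,0],
])

```text
time_s: 1.6
tool_pos: [572.7, 100.5, 170.8]
ee_rot: [0.227, 0.974, -0.0, -0.0]
ft_force: [0.6, -0.1, -0.7]
grip_width: 0.003
finger_force: 0.0
```

Call:
send_rows([
  [0,0,7.5,0,0,0.005,0],
  [0,0,7.5,0,0,0.005,0],
  [0,0,7.3,0,0,0.005,0],
  [0,0,0,0,0,0,0],
  [0,0,0,0,0,0,0],
])

```text
time_s: 2.22
tool_pos: [572.2, 101.7, 156.3]
ee_rot: [0.411, 0.912, -0.0, -0.0]
ft_force: [-0.1, -0.3, 0.6]
grip_width: -0.001
finger_force: 0.0
```

Run:
```python
from h import *
s=bot.get_state();print(s["time_s"],s["tool_pos"],s["grip_width"],s["ft_force"]); q=R.from_quat(s["ee_rot"]).as_matrix();print(q.round(3))
np.savez("s1.npz",ee_rot=s["ee_rot"],tool_pos=s["tool_pos"])
f=optics.grab_frame("wrist");cv2.imwrite("pics/w1.png",f[:,:,::-1])
print("tool delta",q.T@(np.array([571.8,100.8,64])-s["tool_pos"]))
```

```text
2.225 [572.20142885 101.72935366 156.29819532] -0.0011623682073376286 [-0.13447899 -0.2809506   0.61253731]
[[-0.663  0.749 -0.   ]
 [ 0.749  0.663  0.   ]
 [ 0.    -0.    -1.   ]]
tool delta [-0.44025383 -0.9113903  92.29819742]
```

View pics/w1.png

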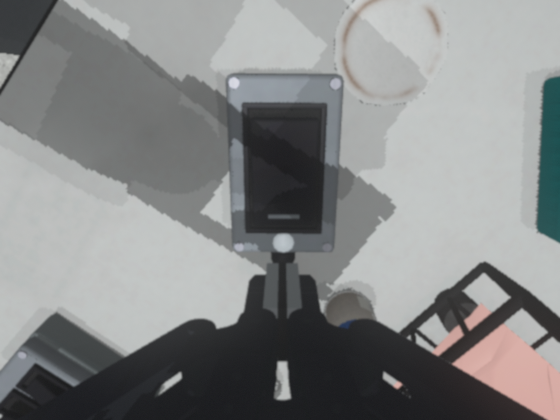

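The wrist view shows the supply box head-on. The bar is at (284,217), the lens at (283,243), and the lid corners are at (229,75), (342,75), (335,250) and (234,250). The shut fingers are visible below it.

Run:
```python
from h import *
s=np.load("s1.npz"); q=R.from_quat(s["ee_rot"]).as_matrix()
P=[wray(s,(x,y),z) for x,y,z in[(335,250,50),(234,250,50),(229,75,50),(342,75,50),(284,217,68.5),(284,217,59.5),(283,243,54.5)]]
for p in P: print(p.round(1),(q.T@(p-s["tool_pos"])).round(1))
c=sum(P[:4])/4;a=(P[0]+P[1]-P[2]-P[3])/2;u=a/np.linalg.norm(a);print(c,np.linalg.norm(a),np.linalg.norm(P[0]-P[1]),np.degrees(np.arctan2(u[1],u[0])))
print("on",c+28*u,"tool",q.T@(c+28*u-s["tool_pos"]))
print([(p-c)@u for p in P[4:]])
```

```text
[624.3 102.9  50. ] [-33.7  39.8 106.3]
[567.3  52.3  50. ] [-33.7 -36.4 106.3]
[486.7 146.2  50. ] [ 90.  -34.6 106.3]
[541.3 194.6  50. ] [ 90.   38.5 106.3]
[573.6 101.9  68.5] [-0.8  1.1 87.8]
[575.7  99.5  59.5] [-4.   1.2 96.8]
[589.8  82.6  54.5] [-26.    0.5 101.8]
[554.88783021 123.99618034  50.        ] 123.69625733888283 76.17123178041524 -48.60672735244693
on [573.40209624 102.9908964   50.        ] tool [  0.13669721   1.74119552 106.29811368]
[np.float64(28.94249841017969), np.float64(32.11571001115243), np.float64(54.15670307093062)]
```

Call:
send_rows([
  [0,0,0,0,0.001,0.02,0],
  [0,0,0,0,0,0.02,0],
  [0,0,0,0,0,0.02,0],
  [0,0,0,0,0,0.018,0],
  [0,0,0,0,0,0,0],
  [0,0,0,0,0,0,0],
])

```text
time_s: 3.02
tool_pos: [573.6, 102.5, 79.1]
ee_rot: [0.411, 0.912, 0.0, 0.001]
ft_force: [0.2, 1.1, -1.2]
grip_width: -0.001
finger_force: 0.0
```

Call:
send_rows([
  [0,0,0,0,0,0.002,0],
  [0,0,0,0,0,0.002,0],
  [0,0,0,0,0,0.001,0],
  [0,0,0,0,0,0.001,0],
  [0,0,0,0,0,0,0],
])

```text
time_s: 3.65
tool_pos: [572.9, 102.4, 72.2]
ee_rot: [0.411, 0.911, -0.0, -0.0]
ft_force: [0.6, -0.0, 0.3]
grip_width: -0.002
finger_force: 0.0
```

Call:
send_rows([
  [0,0,0,0,0,0.001,0],
  [0,0,0,0,0,0.001,0],
  [0,0,0,0,0,0,0],
])

```text
time_s: 4.03
tool_pos: [572.9, 102.4, 70.2]
ee_rot: [0.411, 0.911, -0.0, -0.0]
ft_force: [-0.1, 0.2, 0.3]
grip_width: -0.001
finger_force: 0.0
```

Call:
send_rows([
  [0,0,0,0,0,0.001,0],
  [0,0,0,0,0,0.001,0],
  [0,0,0,0,0,0,0],
])

```text
time_s: 4.4
tool_pos: [572.9, 102.4, 68.2]
ee_rot: [0.411, 0.911, 0.0, -0.0]
ft_force: [-0.2, -0.0, 0.1]
grip_width: 0.001
finger_force: 0.0
```

Call:
send_rows([
  [0,0,0,0,0,0.001,0],
  [0,0,0,0,0,0.001,0],
  [0,0,0,0,0,0,0],
])

```text
time_s: 4.78
tool_pos: [572.9, 102.4, 66.2]
ee_rot: [0.411, 0.911, -0.0, -0.0]
ft_force: [-0.3, 0.7, -0.1]
grip_width: -0.0
finger_force: 0.0
```

Call:
send_rows([
  [0,0,0,0,0,0.001,0],
  [0,0,0,0,0,0.001,0],
  [0,0,0,0,0,0,0],
])

```text
time_s: 5.15
tool_pos: [572.9, 102.4, 64.2]
ee_rot: [0.411, 0.911, -0.0, -0.0]
ft_force: [-0.3, -0.2, -0.6]
grip_width: 0.0
finger_force: 0.0
```

There's no contact down to 64 mm, where a raised end would have been met at about 69 mm. I'll go on to a light touch.

Call:
send_rows([
  [0,0,0,0,0,0.001,0],
  [0,0,0,0,0,0.001,0],
  [0,0,0,0,0,0,0],
])

```text
time_s: 5.52
tool_pos: [572.9, 102.4, 62.2]
ee_rot: [0.411, 0.911, -0.0, -0.0]
ft_force: [-0.1, -0.8, -0.8]
grip_width: -0.002
finger_force: 0.0
```

Call:
send_rows([
  [0,0,0,0,0,0.001,0],
  [0,0,0,0,0,0,0],
])

```text
time_s: 5.78
tool_pos: [572.9, 102.4, 61.2]
ee_rot: [0.411, 0.911, -0.0, -0.0]
ft_force: [-0.5, -0.8, -0.2]
grip_width: 0.001
finger_force: 0.0
```

Call:
send_rows([
  [0,0,0,0,0,0.0005,0],
  [0,0,0,0,0,0.0005,0],
  [0,0,0,0,0,0,0],
])

```text
time_s: 6.15
tool_pos: [573.1, 102.4, 60.8]
ee_rot: [0.411, 0.911, 0.0, 0.0]
ft_force: [-1.4, 1.0, 4.3]
grip_width: -0.005
finger_force: 2.2
```

Call:
send_rows([
  [0,0,0,0,0,0.0005,0],
  [0,0,0,0,0,0,0],
])

```text
time_s: 6.4
tool_pos: [573.1, 102.4, 60.7]
ee_rot: [0.411, 0.911, 0.0, 0.0]
ft_force: [-2.2, -0.1, 7.6]
grip_width: 0.003
finger_force: 3.6
```

The finger met firm contact at 60.8 mm, and 7.6 N didn't move it. The ON end is down, so the supply is already on. I'm withdrawing.

Call:
send_rows([
  [0,0,0,0,0,-0.005,0],
  [0,0,0,0,0,-0.015,0],
  [0,0,0,0,0,-0.03,0],
  [0,0,0,0,0,-0.03,0],
  [0,0,0,0,0,-0.03,0],
  [0,0,0,0,0,-0.03,0],
  [0,0,0,0,0,0,0],
  [0,0,0,0,0,0,0],
])

```text
time_s: 7.4
tool_pos: [572.5, 102.3, 199.3]
ee_rot: [0.411, 0.911, -0.0, -0.0]
ft_force: [-0.7, -0.4, -0.8]
grip_width: -0.003
finger_force: 0.0
```

Run:
```python
from h import *
a=optics.grab_frame("wrist");b=optics.grab_frame("scene")[180:260,190:290]
cv2.imwrite("pics/fin.png",np.hstack([cv2.resize(b,(525,420)),a[:,150:400]])[:,:,::-1])
```

```text
(no output)
```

View pics/fin.png

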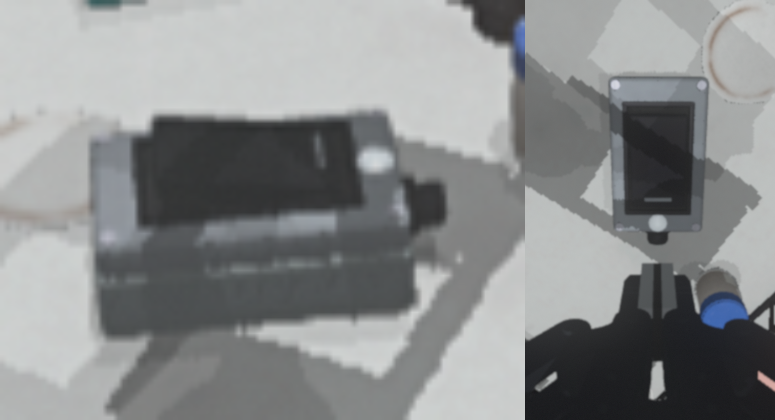

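In the scene view the rocker's lens end (crop (340,165)) is down and its far end (150,120) is raised. The hand is clear of the box.

```bash
python3 -c "
from bench import bot
print(bot.close_job())"
```

```text
the job is handed in; nothing more can be done
None
```

The rocker's ON end was already down (firm contact at about 61 mm, no movement under 7.6 N), so I left the supply on, took the hand away without going near the twin box, and handed the job in.

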